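# Turn a drained well block over and load it in the heater dock

## Robot

A 6-joint arm with a two-finger parallel gripper is mounted at the origin on the work surface. World frame = base frame: x ahead of the robot, y to its left, z up, the work surface at z = 0. Lengths are in m, angles in rad, forces in N, time in s.
With the tool pointing down it reaches from about 0.15 to 0.775 m from the base axis. Payload 6.1 kg.
Tool frame: the origin (TCP) lies at the very end of the fingers, on their centre line; the grasp point (between the pads) lies 19 mm behind it (grip_point_offset is the distance from the TCP to the grasp point, in m); z points along the fingers, y is the line along which they close (so a half turn about z gives the same grasp; the last joint's range is limited). The gripper opens to 85 mm and grips with 20 to 120 N. Pads are 22 mm wide; open, the fingers measure 114 mm over their backs; the gripper's body (76 mm by 85 mm) begins 54 mm behind the grasp point. The pads swing forward as they close: fully open they stand 13 mm farther back than shut.
Start: joints at [1.183, 0.126, -0.04, 1.405, 0, 1.571], TCP at [0.199, 0.486, 0.231] pointing down, gripper open.
Joint ranges: [-2.72, 2.72], [-0.95, 1.95], [-1.27, 1.35], [-1.78, 2.02], [-1.46, 1.47], [-3.14, 3.14]. Speed limits (rad/s): [2.39, 2.39, 3.01, 3.14, 3.14, 3.14].

## Interface

Orientations are given as a unit quaternion [w, x, y, z].
In Python, from station import read_state, get_image, get_calibration, finish_job, search_frame, grip_point_offset gives the robot as it stands. The module is installed in compiled form; this text tells all that it offers.
- The arm moves only by the shell command python3 -m inch 'ROWS' [OPENING]. ROWS is a JSON object of lists of equal length, an entry for each row: "delta_pos": the shift along the tool's x, y, z as a fraction of full scale, a list of three; "twist": the turn, a rotation vector about the tool's x, y, z as a fraction of full scale, a list of three. In form: {"delta_pos": [[x, y, z], ...], "twist": [[ax, ay, az], ...]}. A call has 1 to 8 rows; each row is the pose to reach, as a shift and turn from the pose commanded when the call began, along the tool's axes at that moment; what a row does not reach only later rows make up. Full scale, the value 1, is 300 mm for a shift and 60 degrees for a turn. A row lasts 1/10 s, in which the tool goes at most 50 mm and 8.59 degrees, less where a joint would pass 70% of its speed; a pose out of reach is approached as far as the arm can. A call with a number of a shift or a turn outside -1 to 1 is refused whole. A call with a gripper value outside its range is refused whole. OPENING is the opening, from -1 (shut) to 1 (fully open), set as the call begins (- or left out, the last holds). The fingers move at their own pace and stop on an object; the grip force is fixed at half the most. Time passes only in rows, so rows that repeat a pose let the fingers close. It gives the time, the measured TCP pose, the force, the opening and the grip force at its end, in the units of the state.
- read_state(): the state, without advancing time (a new reading comes with each control period).
- get_image(name): name is "scene" or "top"; returns the picture (420x560x3 uint8, red, green, blue); there is no depth.
- get_calibration(name): a dict with "mtx" (3x3 intrinsics, pixels), "R" (3x3) and "t" (3): a world point X has camera coordinates R X + t. Camera axes: x right, y down, z forward; pixel columns grow to the right and rows downward; lengths in m; the calibration is good to about 2 mm. A picture is of the moment at which its call begins. get_calibration takes no time and is no camera call.
- finish_job(): hands the job in; it is judged then, once.
Trained networks look in the newest picture that a camera, given by its name, has taken for a name from the list of things; names that differ only in an ending like _2 or _b are one class to them, and where a whole thing is asked for, a point or a joint stands for the part that bears it (a point fixed in the world has none). Each returns a list of dicts, best first, with "conf" (0 to 1); they miss things now and then, are a little off and sometimes report something else, mostly with a low value. They report only what shows in the picture. A call takes as long as a camera call. They do not tell look-alikes from the thing itself.
- search_frame(camera, target): "bbox" ([left, top, right, bottom] as shares, 0 to 1, of the picture: columns of its width, rows of its height, round what is visible of it).
The state is a dict: "t": time; "qpos": joint angles; "dq": joint speeds; "joint_torque": joint torques, N m; "tcp_pos": TCP position; "orientation": TCP orientation; "ft_force": force on the tool from outside, world axes, zero at the start; "ft_torque": the same for the moment, N m; "gripper_width": finger opening in m; "finger_force": force on a finger pad.
Only numpy, scipy, OpenCV 4.12 (cv2) and the standard library are available. Lean on these libraries where they do the work, as an engineer would, in place of code of your own. Each camera call takes 0.05 s, during which the arm holds its last target. There are 200 camera calls.

## Task

The bare aluminium well block was washed and left upside down, wells down, on the blue drying mat. Turn it over and seat it wells up, fully home in the pocket of the empty heater dock (either way round), then press that dock's green start button all the way down and let go. Never let the block drop, and leave the loaded block in the other dock, that dock's button, the bottle and the beaker as they are.

Things in the scene. Friction and masses are not known exactly. Their poses are not given: they have to be found in the camera images.
- block: bare aluminium well block to be turned over, loose, about 0.25 kg: 60 (its x) x 50 (its y) x 46 mm (its z), flat sides. Its base is a black rubber pad 4 mm thick; the other end face has six round wells 12 mm wide. Origin: centre of the base's outer face; its z points from base to wells (down at the start). It stands steadily on any face
- block_wells (a point): centre of the block's face with the wells, 46 mm from the base along the block's z
- mat: thin blue drying mat fixed to the bench, 260 (x) x 280 (y) x 4 mm, origin at the centre of its underside; its top is 4 mm above the bench
- dock_empty: the heater dock to be loaded, fixed: white box 170 (x) x 120 mm (y), z up, origin at the centre of its underside. Flat white rim on top, 42 mm above the bench, with a rectangular pocket 64 (dock x) x 54 mm (dock y), 8 mm deep, with a dark floor, centred at dock x +25 mm, y 0; the rim round it is 28 mm wide or more. The front 45 mm (towards dock -x) is a step 22 mm high that carries the button
- dock_empty_pocket (a point): centre of the floor of the empty dock's pocket, 34 mm above the bench; axes as the dock's
- button_empty (a joint): travel of the empty dock's green start button: 0 up, 0.006 m fully down; springs back, about 4 N
- button_empty_top (a point): centre of the top of the empty dock's round green button, 22 mm across, on the dock's step at dock x -63, y -30 mm
- dock_full: the other heater dock, the same in every way, already loaded
- button_full (a joint): travel of the other dock's green button, to be left alone
- button_full_top (a point): centre of the top of the other dock's button
- loaded_block: bystander: a like block 60 x 50 x 46 mm with six vials with blue caps (60 mm high with the caps), seated in the other dock; origin at the centre of its underside
- bottle: bystander: small amber bottle with a blue cap, 48 mm across, 95 mm high, loose; origin at the centre of its underside
- beaker: bystander: small clear beaker, 52 mm across the rim, 60 mm high, loose; origin at the centre of its underside
Mind the look-alikes: they are no part of the job. What is shaped like the dock_empty but purple is not meant.

How it is judged:
On the way, in this order (a step that is already met when the one before it is completed fails the run):
1. the block is seated wells up in the empty dock's pocket and let go (horizontal distance between block and dock_empty_pocket below 0.004 m and z of block in the frame of dock_empty_pocket between -0.0025 and 0.0025 m and angle between block's own z axis and vertical below 0.06 rad and z of block_wells in the frame of dock_empty_pocket above 0.043 m and contact force between the fingers and block below 0.1 N), for 0.2 s.
2. with the block seated, the empty dock's button is pressed down by more than 4.5 mm (horizontal distance between block and dock_empty_pocket below 0.004 m and z of block in the frame of dock_empty_pocket between -0.0025 and 0.0025 m and angle between block's own z axis and vertical below 0.06 rad and z of block_wells in the frame of dock_empty_pocket above 0.043 m and value of joint button_empty above 0.0045 m), for 0.05 s.
At the end, for the whole second after the job is handed in: The block lies at rest wells up in the empty dock's pocket: its base centre within 4 mm of the pocket's centre sideways and within 2.5 mm of the pocket floor, its z axis within 0.06 rad of vertical, the wells face on top; the dock's button was pressed after that and is up again (horizontal distance between block and dock_empty_pocket below 0.004 m and z of block in the frame of dock_empty_pocket between -0.0025 and 0.0025 m and angle between block's own z axis and vertical below 0.06 rad and z of block_wells in the frame of dock_empty_pocket above 0.043 m and linear speed of block below 0.02 m/s and value of joint button_empty below 0.002 m); the robot touches nothing.
It fails at once if the block falls freely (faster than 0.7 m/s with no part of the robot touching it) (linear speed of block above 0.7 m/s and contact force between each of the arm, the fingers and block below 0.01 N).
It fails at once if the loaded block is moved more than 10 mm (distance of loaded_block from where it was at the start of the episode above 0.01 m).
It fails at once if the bottle or the beaker is moved more than 20 mm or tipped over (distance of any of bottle, beaker from where it was at the start of the episode above 0.02 m or angle between any of bottle, beaker's own z axis and vertical above 0.5 rad).
It fails at once if the other dock's button is pressed by more than 3 mm (value of joint button_full above 0.003 m).
It also fails if it takes over 70 s, if anything falls off the work surface, if the arm or the gripper's body presses on something with over 40 N, if the wrist force passes 120 N, or if a joint passes its speed limit or range.

## Working session

There is one attempt and no reset: what is moved stays moved. The work goes in short steps, Python scripts to look and compute and a shell command to move; the robot and the scene stay as the last step left them, time stands still between calls to the robot, and variables do not carry over. Pictures are saved under pics/ and viewed, at most 11 in all, crops included, and the job is handed in when it is done.

```bash
mkdir -p pics; python3 - <<'E'
from station import *
import cv2,numpy as np
for n in("scene","top"):
    im=get_image(n);cv2.imwrite(f"pics/{n}0.png",im[:,:,::-1])
    c=get_calibration(n);print(n,np.round(c["mtx"],1).tolist(),np.round(c["R"],4).tolist(),np.round(c["t"],4).tolist())
    for t in("block","dock_empty","button_empty","mat","bottle","beaker","loaded_block"):
        print(t,[(round(d["conf"],2),[round(a*b) for a,b in zip(d["bbox"],(560,420,560,420))]) for d in search_frame(n,t)])
s=read_state();print({k:np.round(v,3).tolist() for k,v in s.items()},grip_point_offset)
E
```

```text
scene [[457.4, 0.0, 281.4], [0.0, 457.4, 205.0], [0.0, 0.0, 1.0]] [[0.0007, 0.9999, 0.0107], [0.6798, 0.0074, -0.7333], [-0.7334, 0.0078, -0.6798]] [-0.0611, -0.3094, 1.5318]
block [(0.89, [246, 194, 271, 226])]
dock_empty [(0.73, [420, 181, 491, 238]), (0.56, [346, 142, 398, 191])]
button_empty [(0.55, [298, 270, 324, 302]), (0.53, [434, 184, 444, 192]), (0.37, [360, 198, 369, 208])]
mat [(0.6, [197, 182, 317, 262]), (0.38, [346, 203, 399, 263])]
bottle [(0.82, [217, 256, 244, 295]), (0.38, [107, 207, 141, 239])]
beaker [(0.69, [300, 270, 325, 305]), (0.68, [130, 199, 137, 206])]
loaded_block [(0.78, [107, 207, 143, 238]), (0.5, [195, 183, 318, 262])]
top [[459.3, 0.0, 276.0], [0.0, 459.3, 217.8], [0.0, 0.0, 1.0]] [[-0.0237, -0.9997, 0.0067], [-0.997, 0.0232, -0.0743], [0.0741, -0.0084, -0.9972]] [0.0657, 0.5507, 1.1432]
block [(0.86, [282, 225, 308, 256])]
dock_empty [(0.65, [155, 186, 213, 259]), (0.65, [71, 210, 127, 280]), (0.44, [304, 137, 323, 161])]
button_empty [(0.63, [105, 266, 114, 274]), (0.63, [239, 180, 348, 292]), (0.52, [178, 343, 188, 354]), (0.43, [184, 241, 193, 251]), (0.32, [156, 182, 215, 258])]
mat [(0.84, [238, 181, 350, 292])]
bottle [(0.74, [304, 135, 326, 162])]
beaker [(0.7, [232, 129, 257, 157])]
loaded_block [(0.83, [407, 186, 433, 218])]
{'t': 0.8, 'qpos': [1.183, 0.126, -0.04, 1.405, 0.0, 1.571], 'dq': [-0.001, -0.001, -0.0, 0.001, -0.0, -0.001], 'joint_torque': [-0.002, -43.564, 35.307, 0.001, -0.0, -0.0], 'tcp_pos': [0.199, 0.486, 0.231], 'orientation': [-0.0, 0.193, 0.981, 0.0], 'ft_force': [0.336, -0.127, 0.833], 'ft_torque': [-0.044, 0.061, -0.014], 'finger_force': 0.0, 'gripper_width': 0.085} 0.0187
```

View pics/scene0.png

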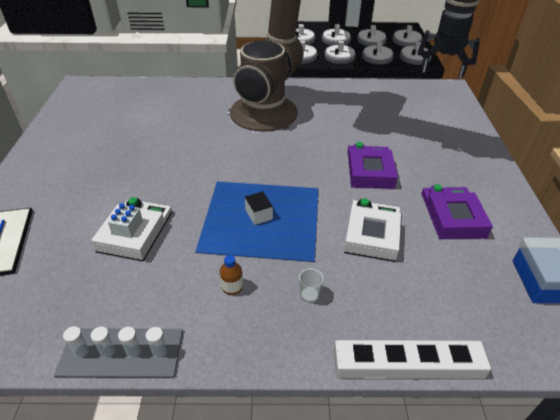

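View pics/top0.png

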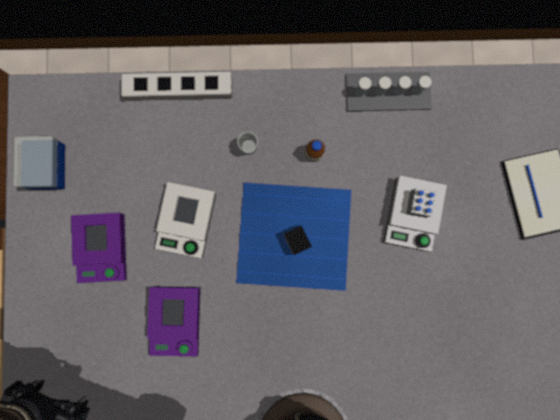

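The scene view shows the block at (259,208) on the blue mat and the empty white dock at (375,229). The loaded dock is at left, with two purple look-alikes at right. In the top view the block's black pad is at (298,240), the empty dock's pocket at (186,210) and its button at (190,247). The bottle is at (316,149) and the beaker at (247,143).

```bash
cat > h.py <<'E'
from station import *
import cv2,numpy as np
def rect(im,n,z,x0,y0,w=.2,s=2000):
    "ortho view of plane z: col -> +x, row -> +y, from x0,y0"
    c=get_calibration(n);K,R,t=[np.array(c[k]) for k in("mtx","R","t")]
    M=K@np.column_stack([R[:,0],R[:,1],R[:,2]*z+t])
    A=np.array([[1/s,0,x0],[0,1/s,y0],[0,0,1]])
    N=int(w*s)
    return cv2.warpPerspective(im,M@A,(N,N),flags=cv2.INTER_CUBIC|cv2.WARP_INVERSE_MAP)
def blob(mask,x0,y0,s=2000,near=None):
    n,l,st,ce=cv2.connectedComponentsWithStats(mask.astype(np.uint8))
    out=[]
    for i in range(1,n):
        if st[i,4]<150: continue
        cs,_=cv2.findContours((l==i).astype(np.uint8),cv2.RETR_EXTERNAL,cv2.CHAIN_APPROX_NONE)
        (cx,cy),(a,b),th=cv2.minAreaRect(max(cs,key=len))
        out.append((st[i,4],np.round([x0+cx/s,y0+cy/s],4).tolist(),[round(a/s*1e3,1),round(b/s*1e3,1)],round(th,1),np.round([x0+ce[i][0]/s,y0+ce[i][1]/s],4).tolist()))
    return sorted(out,reverse=True)[:4]
E
python3 - <<'E'
from h import *
tiles=[]
ims={n:cv2.imread(f"pics/{n}0.png") for n in("top","scene")}
def pix2w(u,v,z):
    c=get_calibration("top");K,R,t=[np.array(c[k]) for k in("mtx","R","t")]
    d=R.T@np.linalg.inv(K)@[u,v,1];C=-R.T@t;return C+d*(z-C[2])/d[2]
b=pix2w(297,240,.05);d=pix2w(185,220,.042);print(b,d, pix2w(316,149,.09),pix2w(247,143,.05))
for n,im in ims.items():
    g=rect(im,n,.05,b[0]-.1,b[1]-.1); mx=g.max(2)
    print(n,"block",blob(mx<55,b[0]-.1,b[1]-.1)); tiles.append(g)
    r=rect(im,n,.042,d[0]-.1,d[1]-.1); tiles.append(r)
    print("rim",blob(r.min(2)>120,d[0]-.1,d[1]-.1))
    print("pocketrim",blob((r.max(2)<100),d[0]-.1,d[1]-.1))
    q=rect(im,n,.034,d[0]-.1,d[1]-.1)
    print("pocketfloor",blob((q.max(2)<100),d[0]-.1,d[1]-.1))
    q=rect(im,n,.028,d[0]-.1,d[1]-.1).astype(int)
    print("button",blob((q[...,1]>q[...,2]+30)&(q[...,1]>q[...,0]+20),d[0]-.1,d[1]-.1))
cv2.imwrite("pics/t1.png",cv2.resize(np.vstack([np.hstack(tiles[:2]),np.hstack(tiles[2:])]),(600,600)))
E
```

```text
[0.49388631 0.00264156 0.05      ] [0.55019847 0.27879764 0.042     ] [ 0.7107757  -0.04695268  0.09      ] [0.73877755 0.12094947 0.05      ]
top block [(np.int32(11028), [0.495, 0.0036], [58.3, 49.5], 23.5, [0.4946, 0.0036])]
rim [(np.int32(62509), [0.5516, 0.2823], [124.6, 176.1], 78.0, [0.5566, 0.2814])]
pocketrim [(np.int32(11426), [0.5754, 0.2769], [49.1, 59.4], 77.2, [0.5754, 0.277]), (np.int32(3265), [0.568, 0.3458], [12.4, 152.0], 79.9, [0.5728, 0.3444]), (np.int32(2923), [0.4826, 0.2665], [34.8, 35.9], 14.0, [0.4827, 0.266]), (np.int32(2775), [0.4954, 0.3202], [41.7, 19.2], 77.2, [0.4955, 0.3203])]
pocketfloor [(np.int32(11585), [0.5762, 0.2784], [49.5, 59.9], 77.2, [0.5761, 0.2785]), (np.int32(3309), [0.5687, 0.3479], [12.5, 153.4], 79.9, [0.5734, 0.3464]), (np.int32(2974), [0.4826, 0.2679], [35.0, 36.3], 16.7, [0.4828, 0.2675]), (np.int32(2819), [0.4956, 0.322], [42.1, 19.4], 77.2, [0.4957, 0.3222])]
button [(np.int32(1864), [0.4831, 0.2704], [24.1, 23.9], 65.6, [0.4832, 0.2703]), (np.int32(1313), [0.4957, 0.3235], [30.7, 11.8], 76.4, [0.4957, 0.3236])]
scene block [(np.i
[... 213 characters left out ...]
76.9, [0.5775, 0.2773]), (np.int32(3046), [0.6094, 0.3395], [11.0, 85.9], 76.0, [0.6095, 0.3392]), (np.int32(2129), [0.4894, 0.2681], [36.5, 25.8], 76.9, [0.493, 0.2672]), (np.int32(747), [0.5102, 0.3205], [41.9, 8.2], 77.3, [0.5094, 0.3204])]
pocketfloor [(np.int32(9798), [0.569, 0.28], [49.8, 52.3], 76.9, [0.5697, 0.2797]), (np.int32(3453), [0.6056, 0.3413], [12.2, 94.5], 75.0, [0.6062, 0.3411]), (np.int32(2173), [0.4806, 0.2703], [36.8, 26.1], 77.0, [0.4843, 0.2695]), (np.int32(763), [0.5017, 0.3232], [42.3, 8.2], 77.3, [0.5009, 0.3231])]
button [(np.int32(2371), [0.4692, 0.2725], [23.5, 30.0], 90.0, [0.4696, 0.2725]), (np.int32(816), [0.497, 0.3253], [29.2, 7.9], 76.9, [0.4968, 0.3253])]
```

View pics/t1.png

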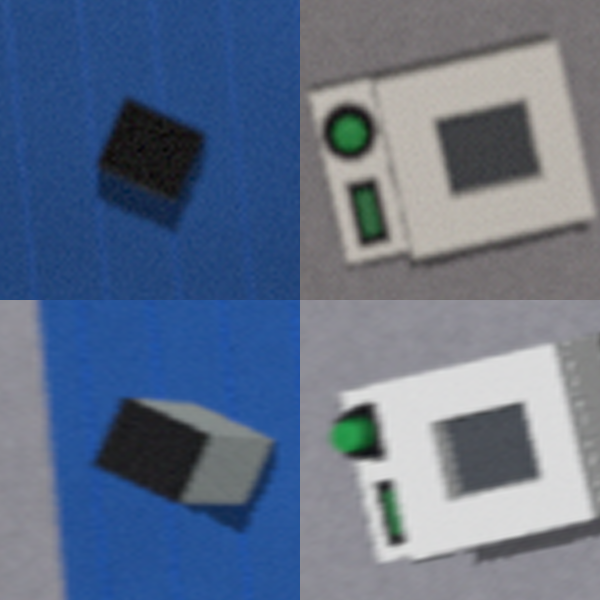

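```bash
cat > plan.py <<'E'
"plan.py gx gy gz heading tilt : grasp point target; prints the row values from the present measured pose"
import sys,numpy as np
from scipy.spatial.transform import Rotation as Ro
from station import *
def ori(psi,tau):
    p,t=np.radians([psi,tau])
    z=np.array([np.cos(t)*np.cos(p),np.cos(t)*np.sin(p),-np.sin(t)]);y=np.array([-np.sin(p),np.cos(p),0])
    return np.column_stack([np.cross(y,z),y,z])
s=read_state();q=np.array(s["orientation"]);R=Ro.from_quat(q[[1,2,3,0]]).as_matrix()
a=list(map(float,sys.argv[1:]))
R2=ori(a[3],a[4]);tcp=np.array(a[:3])+grip_point_offset*R2[:,2]
d=R.T@(tcp-s["tcp_pos"]);w=Ro.from_matrix(R.T@R2).as_rotvec()
z=R[:,2]
print("now g",np.round(s["tcp_pos"]-grip_point_offset*z,4),"tilt",round(np.degrees(np.arctan2(-z[2],np.hypot(*z[:2]))),1),"yaw_y",round(np.degrees(np.arctan2(R[1,1],R[0,1])),1),"t",round(s["t"],1),"q",np.round(s["qpos"],2),"w",round(s["gripper_width"],4))
print("delta",np.round(d/.3,3).tolist(),"twist",np.round(w/np.radians(60),3).tolist(),"tcp",np.round(tcp,4),"mm",round(np.linalg.norm(d)*1e3),"deg",round(np.degrees(np.linalg.norm(w))))
E
python3 plan.py .495 .003 .13 24 90; python3 plan.py .345 .24 .2 24 90
```

```text
now g [0.1985 0.486  0.25  ] tilt 90.0 yaw_y 67.8 t 0.8 q [ 1.18  0.13 -0.04  1.41  0.    1.57] w 0.0855
delta [-1.524, -1.117, 0.4] twist [0.0, 0.0, -0.77] tcp [0.495  0.003  0.1113] mm 579 deg 46
now g [0.1985 0.486  0.25  ] tilt 90.0 yaw_y 67.8 t 0.8 q [ 1.18  0.13 -0.04  1.41  0.    1.57] w 0.0855
delta [-0.762, -0.575, 0.167] twist [0.0, 0.0, -0.77] tcp [0.345  0.24   0.1813] mm 291 deg 46
```

```bash
python3 -m inch '{"delta_pos":[[-0.76,-0.57,0.17],[-0.76,-0.57,0.17],[-0.76,-0.57,0.17],[-0.76,-0.57,0.17],[-0.76,-0.57,0.17],[-0.76,-0.57,0.17],[-0.76,-0.57,0.17],[-0.76,-0.57,0.17]],"twist":[[0,0,-0.77],[0,0,-0.77],[0,0,-0.77],[0,0,-0.77],[0,0,-0.77],[0,0,-0.77],[0,0,-0.77],[0,0,-0.77]]}' 1; python3 plan.py .495 .003 .12 24 110
```

```text
t: 1.6
tcp_pos: [0.3455, 0.2394, 0.18]
orientation: [-0.0, -0.206, 0.979, -0.0]
ft_force: [-0.5, -0.7, 1.0]
gripper_width: 0.0855
finger_force: 0.0
now g [0.3455 0.2395 0.1987] tilt 90.0 yaw_y 113.7 t 1.6 q [ 0.61 -0.07 -0.35  1.29 -0.    0.19] w 0.0855
delta [-0.118, -0.922, 0.259] twist [0.0, 0.333, -0.004] tcp [4.892e-01 4.000e-04 1.024e-01] mm 289 deg 20
```

```bash
python3 -m inch '{"delta_pos":[[-0.118,-0.922,0.259],[-0.118,-0.922,0.259],[-0.118,-0.922,0.259],[-0.118,-0.922,0.259],[-0.118,-0.922,0.259],[-0.118,-0.922,0.259],[-0.118,-0.922,0.259],[-0.118,-0.922,0.259]],"twist":[[0,0.333,-0.004],[0,0.333,-0.004],[0,0.333,-0.004],[0,0.333,-0.004],[0,0.333,-0.004],[0,0.333,-0.004],[0,0.333,-0.004],[0,0.333,-0.004]]}' 1; python3 plan.py .495 .003 .034 24 110
```

```text
t: 2.4
tcp_pos: [0.4899, 0.0035, 0.1022]
orientation: [-0.17, -0.206, 0.963, -0.036]
ft_force: [-0.9, 0.5, 0.0]
gripper_width: 0.0851
finger_force: 0.0
now g [0.4957 0.0061 0.1198] tilt 70.0 yaw_y 114.1 t 2.4 q [ 0.08  0.37 -0.07  1.46 -0.11 -0.33] w 0.0851
delta [-0.092, -0.009, 0.271] twist [0.0, -0.0, 0.003] tcp [4.892e-01 4.000e-04 1.640e-02] mm 86 deg 0
```

```bash
python3 -m inch '{"delta_pos":[[-0.05,0,0.14],[-0.095,0,0.27],[-0.098,0,0.27],[-0.098,0,0.27]],"twist":[[0,0,0],[0,0,0],[0,0,0],[0,0,0]]}' 1; python3 plan.py .495 .003 .034 24 110;python3 - <<'E'
from h import *
for n in("top","scene"):cv2.imwrite(f"pics/{n}2.png",get_image(n)[:,:,::-1])
im=cv2.imread("pics/scene2.png")[140:260,200:330];cv2.imwrite("pics/c2.png",cv2.resize(im,None,fx=5,fy=5,interpolation=cv2.INTER_CUBIC))
E
```

```text
t: 2.8
tcp_pos: [0.4891, 0.0045, 0.0174]
orientation: [-0.17, -0.208, 0.963, -0.036]
ft_force: [0.5, -0.3, 0.1]
gripper_width: 0.0854
finger_force: 0.0
now g [0.495  0.0071 0.035 ] tilt 70.0 yaw_y 114.3 t 2.8 q [ 0.08  0.42 -0.19  1.29 -0.12 -0.33] w 0.0854
delta [0.004, -0.013, 0.005] twist [-0.001, -0.001, 0.006] tcp [4.892e-01 4.000e-04 1.640e-02] mm 4 deg 0
```

View pics/c2.png

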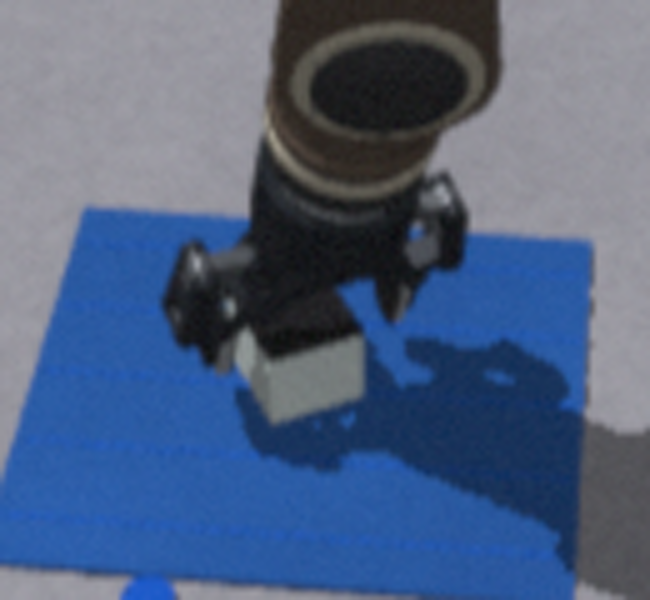

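The crop shows the block between the open fingers, a few mm off centre sideways. I'll nudge by that amount and close.

```bash
python3 -m inch '{"delta_pos":[[0.004,-0.013,0.003],[0.004,-0.013,0.003]],"twist":[[0,0,0.006],[0,0,0.006]]}' 1;python3 -m inch '{"delta_pos":[[0,0,0],[0,0,0],[0,0,0],[0,0,0],[0,0,0],[0,0,0]],"twist":[[0,0,0],[0,0,0],[0,0,0],[0,0,0],[0,0,0],[0,0,0]]}' -1; python3 plan.py .495 .003 .10 24 70
```

```text
t: 3.1
tcp_pos: [0.4909, -0.0011, 0.0174]
orientation: [-0.168, -0.203, 0.964, -0.037]
ft_force: [-0.1, -0.5, -0.5]
gripper_width: 0.0858
finger_force: 0.0
t: 3.7
tcp_pos: [0.4903, -0.001, 0.0164]
orientation: [-0.169, -0.204, 0.964, -0.037]
ft_force: [2.0, -0.4, 5.3]
gripper_width: 0.0496
finger_force: 62.7
now g [0.4961 0.0016 0.034 ] tilt 70.1 yaw_y 113.9 t 3.7 q [ 0.07  0.42 -0.19  1.29 -0.12 -0.33] w 0.0496
delta [0.037, 0.005, -0.221] twist [-0.002, -0.666, -0.002] tcp [0.5008 0.0056 0.0824] mm 67 deg 40
```

```bash
python3 -m inch '{"delta_pos":[[0.04,0.005,-0.11],[0.06,0.005,-0.23],[0.037,0.005,-0.25],[0.037,0.005,-0.25],[0.037,0.005,-0.25],[0.037,0.005,-0.25],[0.037,0.005,-0.25]],"twist":[[0,0,0],[0,-0.1,0],[0,-0.24,0],[0,-0.38,0],[0,-0.52,0],[0,-0.667,0],[0,-0.667,0]]}' -1; python3 plan.py .53 .003 .09 0 20
```

```text
t: 4.4
tcp_pos: [0.4951, 0.0061, 0.0852]
orientation: [0.167, -0.203, 0.964, 0.036]
ft_force: [-1.5, 1.4, -3.3]
gripper_width: 0.0495
finger_force: 62.8
now g [0.4894 0.0036 0.1028] tilt 70.3 yaw_y 113.7 t 4.4 q [-0.09 -0.12 -0.67  0.72  0.16 -0.47] w 0.0495
delta [-0.145, -0.08, 0.057] twist [0.29, -0.826, 0.288] tcp [0.5476 0.003  0.0836] mm 53 deg 55
```

```bash
python3 -m inch '{"delta_pos":[[-0.14,-0.08,0.04],[-0.14,-0.08,0.04],[-0.145,-0.08,0.05],[-0.145,-0.08,0.057],[-0.145,-0.08,0.057],[-0.145,-0.08,0.057],[-0.145,-0.08,0.057],[-0.145,-0.08,0.057]],"twist":[[0.29,-0.826,0.288],[0.29,-0.826,0.288],[0.29,-0.826,0.288],[0.29,-0.826,0.288],[0.29,-0.826,0.288],[0.29,-0.826,0.288],[0.29,-0.826,0.288],[0.29,-0.826,0.288]]}' -1; python3 plan.py .53 .003 .037 0 20
```

```text
t: 5.2
tcp_pos: [0.6043, 0.0053, 0.1257]
orientation: [0.554, -0.001, 0.833, 0.0]
ft_force: [0.9, 0.5, -2.4]
gripper_width: 0.0495
finger_force: 63.3
now g [0.5871 0.0053 0.1329] tilt 22.7 yaw_y 90.1 t 5.2 q [ 0.01 -0.14 -1.26 -0.73 -0.01  0.  ] w 0.0495
delta [0.366, -0.007, -0.052] twist [0.002, -0.046, 0.002] tcp [0.5476 0.003  0.0306] mm 111 deg 3
```

```bash
python3 plan.py .60 .03 .07 0 20
```

```text
now g [0.5871 0.0053 0.1329] tilt 22.7 yaw_y 90.1 t 5.2 q [ 0.01 -0.14 -1.26 -0.73 -0.01  0.  ] w 0.0495
delta [0.174, 0.082, 0.121] twist [0.002, -0.046, 0.002] tcp [0.6176 0.03   0.0636] mm 68 deg 3
```

```bash
python3 -m inch '{"delta_pos":[[0.174,0.082,0.121],[0.174,0.082,0.121],[0.174,0.082,0.121],[0.174,0.082,0.121],[0.174,0.082,0.121]],"twist":[[0,-0.046,0],[0,-0.046,0],[0,-0.046,0],[0,-0.046,0],[0,-0.046,0]]}' -1; python3 plan.py .60 .03 .034 0 20
```

```text
t: 5.7
tcp_pos: [0.6401, 0.031, 0.0727]
orientation: [0.563, -0.001, 0.826, -0.001]
ft_force: [-0.4, 0.4, -1.3]
gripper_width: 0.0491
finger_force: 63.3
now g [0.6227 0.031  0.0795] tilt 21.4 yaw_y 90.0 t 5.7 q [ 0.09  0.15 -1.26 -1.04 -0.08  0.03] w 0.0491
delta [0.167, -0.003, -0.015] twist [-0.001, -0.024, 0.002] tcp [0.6176 0.03   0.0276] mm 50 deg 1
```

```bash
python3 plan.py .658 .037 .036 0 20; python3 - <<'E'
from h import *
im=cv2.imread("pics/top0.png")
r=rect(im,"top",.004,.55,-.05,.15); h=cv2.cvtColor(r,cv2.COLOR_BGR2HSV)
for row in(100,160,220): print(.55+np.where(h[row,:,1]>150)[0].max()/2000)
E
```

```text
now g [0.6227 0.031  0.0795] tilt 21.4 yaw_y 90.0 t 5.7 q [ 0.09  0.15 -1.26 -1.04 -0.08  0.03] w 0.0491
delta [0.09, 0.02, 0.163] twist [-0.001, -0.024, 0.002] tcp [0.6756 0.037  0.0296] mm 56 deg 1
0.6325000000000001
0.635
0.638
```

```bash
python3 -m inch '{"delta_pos":[[-0.01,0.047,0.15],[0.02,0.047,0.17],[0.05,0.047,0.185],[0.06,0.047,0.185],[0.06,0.047,0.185]],"twist":[[0,-0.024,0],[0,-0.024,0],[0,-0.024,0],[0,-0.024,0],[0,-0.024,0]]}' -1; python3 plan.py .669 .045 .031 0 20
```

```text
t: 6.2
tcp_pos: [0.6849, 0.0447, 0.0368]
orientation: [0.574, -0.0, 0.819, -0.001]
ft_force: [-0.3, 0.7, -2.0]
gripper_width: 0.0495
finger_force: 63.4
now g [0.6674 0.0448 0.0431] tilt 19.9 yaw_y 90.0 t 6.2 q [ 0.11  0.37 -1.2  -1.22 -0.11  0.04] w 0.0495
delta [0.036, 0.001, 0.019] twist [-0.001, 0.002, 0.002] tcp [0.6866 0.045  0.0246] mm 12 deg 0
```

```bash
python3 -m inch '{"delta_pos":[[0.019,0,0.007],[0.036,0,0.013],[0.036,0,0.013]],"twist":[[0,0,0],[0,0,0],[0,0,0]]}' -1; python3 plan.py .669 .045 .030 0 20; python3 - <<'E'
from h import *
a=get_image("scene")[:,:,::-1];cv2.imwrite("pics/scene3.png",a);b=get_image("top")[:,:,::-1];cv2.imwrite("pics/top3.png",b)
cv2.imwrite("pics/c3.png",np.hstack([cv2.resize(a[190:310,210:330],(400,400),interpolation=3),cv2.resize(b[110:230,210:330],(400,400),interpolation=3)]))
E
```

```text
t: 6.5
tcp_pos: [0.6858, 0.045, 0.0255]
orientation: [0.575, -0.0, 0.818, -0.001]
ft_force: [-3.9, -1.3, 5.4]
gripper_width: 0.0495
finger_force: 64.2
now g [0.6682 0.045  0.0318] tilt 19.7 yaw_y 90.0 t 6.5 q [ 0.11  0.41 -1.21 -1.27 -0.11  0.04] w 0.0495
delta [0.005, 0.0, 0.005] twist [-0.001, 0.004, 0.001] tcp [0.6866 0.045  0.0236] mm 2 deg 0
```

View pics/c3.png

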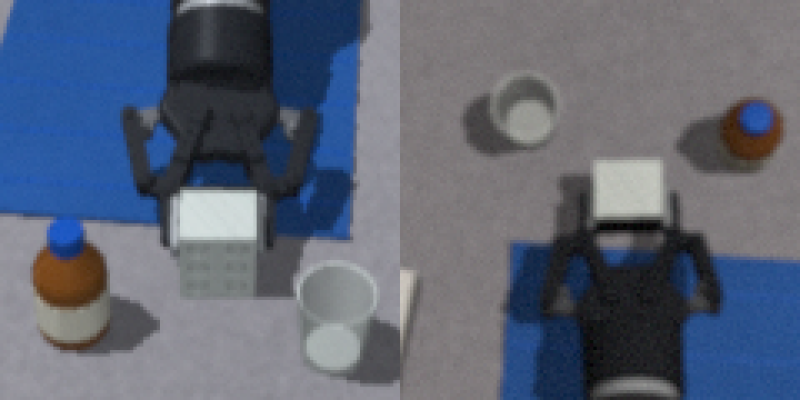

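The left crop shows the block standing on its side just ahead of the mat, with the wells facing the camera and clear of bottle and beaker. It is touching down, so I'll lower slightly and release.

```bash
python3 -m inch '{"delta_pos":[[0.004,0,0.0013],[0.004,0,0.0013]],"twist":[[0,0,0],[0,0,0]]}' -1; python3 -m inch '{"delta_pos":[[0,0,0],[0,0,0],[0,0,0]],"twist":[[0,0,0],[0,0,0],[0,0,0]]}' 0.6;  python3 -m inch '{"delta_pos":[[0,0,-0.12],[0,0,-0.28],[0,0,-0.28]],"twist":[[0,0,0],[0,0,0],[0,0,0]]}' 0.6; python3 plan.py .675 .045 .14 0 75
```

```text
t: 6.8
tcp_pos: [0.6862, 0.0451, 0.0255]
orientation: [0.576, -0.0, 0.817, -0.001]
ft_force: [-5.1, -0.9, 8.6]
gripper_width: 0.0495
finger_force: 64.5
t: 7.1
tcp_pos: [0.6848, 0.0452, 0.0222]
orientation: [0.574, -0.001, 0.819, -0.001]
ft_force: [-0.3, 0.2, 1.4]
gripper_width: 0.0683
finger_force: 0.0
t: 7.4
tcp_pos: [0.6396, 0.051, 0.0683]
orientation: [0.565, 0.001, 0.825, -0.002]
ft_force: [0.7, -0.1, 1.5]
gripper_width: 0.0682
finger_force: 0.0
now g [0.6222 0.0511 0.0751] tilt 21.3 yaw_y 89.8 t 7.4 q [ 0.14  0.17 -1.26 -1.06 -0.14  0.05] w 0.0682
delta [-0.215, -0.02, 0.06] twist [-0.005, 0.896, -0.001] tcp [0.6798 0.045  0.1219] mm 67 deg 54
```

```bash
python3 -m inch '{"delta_pos":[[-0.15,-0.02,-0.1],[-0.25,-0.02,-0.1],[-0.25,-0.02,0],[-0.25,-0.02,0.06],[-0.25,-0.02,0.06],[-0.25,-0.02,0.06],[-0.25,-0.02,0.06],[-0.25,-0.02,0.06]],"twist":[[0,0.1,0],[0,0.24,0],[0,0.38,0],[0,0.53,0],[0,0.67,0],[0,0.81,0],[0,0.9,0],[0,0.9,0]]}' 1; python3 plan.py .675 .045 .12 0 110; python3 - <<'E'
from h import *
b=get_image("top");cv2.imwrite("pics/top4.png",b[:,:,::-1]);a=get_image("scene")[:,:,::-1];cv2.imwrite("pics/scene4.png",a)
r=rect(b,"top",.06,.58,-.05); print(blob(r.min(2)>150,.58,-.05))
cv2.imwrite("pics/c4.png",np.hstack([cv2.resize(a[190:310,210:330],(400,400),interpolation=3),r[:,:,::-1]]))
E
```

```text
t: 8.2
tcp_pos: [0.6844, 0.0446, 0.1261]
orientation: [0.2, 0.002, 0.98, -0.002]
ft_force: [1.6, -1.2, -0.4]
gripper_width: 0.0853
finger_force: 0.0
now g [0.677  0.0447 0.1433] tilt 66.9 yaw_y 89.8 t 8.2 q [ 0.08  0.14 -0.33  0.7  -0.04  0.08] w 0.0853
delta [0.079, 0.002, 0.052] twist [-0.004, 0.718, -0.004] tcp [0.6686 0.045  0.1024] mm 28 deg 43
[(np.int32(2180), [0.7278, 0.117], [28.3, 26.0], 86.6, [0.7279, 0.1172])]
```

View pics/c4.png

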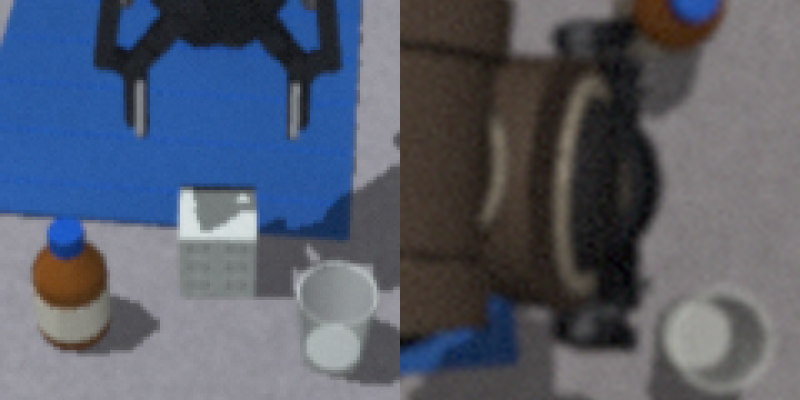

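The left crop shows the block standing upright with wells towards the camera, undisturbed, and bottle and beaker in place.

```bash
python3 -m inch '{"delta_pos":[[0.079,0.001,0.052],[0.079,0.001,0.052],[0.079,0.001,0.052],[0.079,0.001,0.052],[0.079,0.001,0.052],[0.079,0.001,0.052],[0.079,0.001,0.052]],"twist":[[0,0.718,0],[0,0.718,0],[0,0.718,0],[0,0.718,0],[0,0.718,0],[0,0.718,0],[0,0.718,0]]}' 0.6; python3 plan.py .682 .045 .036 0 110
```

```text
t: 9.0
tcp_pos: [0.6697, 0.0449, 0.0954]
orientation: [-0.173, 0.002, 0.985, -0.002]
ft_force: [0.9, 0.3, 0.4]
gripper_width: 0.0684
finger_force: 0.0
now g [0.676  0.0449 0.113 ] tilt 70.1 yaw_y 89.8 t 9.0 q [0.06 0.76 0.54 1.7  0.02 0.06] w 0.0684
delta [-0.106, 0.002, 0.235] twist [-0.003, 0.001, -0.005] tcp [0.6756 0.045  0.0184] mm 77 deg 0
```

```bash
python3 -m inch '{"delta_pos":[[-0.035,0,0.08],[-0.07,0,0.16],[-0.106,0.001,0.235],[-0.106,0.001,0.235],[-0.106,0.001,0.235]],"twist":[[0,0,0],[0,0,0],[0,0,0],[0,0,0],[0,0,0]]}' 0.6;python3 -m inch '{"delta_pos":[[0,0,0],[0,0,0],[0,0,0],[0,0,0],[0,0,0]],"twist":[[0,0,0],[0,0,0],[0,0,0],[0,0,0],[0,0,0]]}' -1; python3 plan.py .65 .045 .13 0 70
```

```text
t: 9.5
tcp_pos: [0.6742, 0.0449, 0.0282]
orientation: [-0.169, 0.002, 0.986, -0.002]
ft_force: [0.2, -0.1, 0.4]
gripper_width: 0.0683
finger_force: 0.0
t: 10.0
tcp_pos: [0.6758, 0.045, 0.0286]
orientation: [-0.169, 0.002, 0.986, -0.001]
ft_force: [-0.2, -0.4, 8.6]
gripper_width: 0.0493
finger_force: 63.2
now g [0.682  0.045  0.0462] tilt 70.5 yaw_y 89.8 t 10.0 q [0.06 0.78 0.44 1.57 0.02 0.06] w 0.0493
delta [0.154, -0.001, -0.242] twist [-0.004, -0.658, -0.004] tcp [0.6564 0.045  0.1124] mm 86 deg 39
```

```bash
python3 -m inch '{"delta_pos":[[0.05,0,-0.13],[0.1,0,-0.25],[0.15,0,-0.28],[0.154,0,-0.28],[0.154,0,-0.28],[0.154,0,-0.28],[0.154,0,-0.28]],"twist":[[0,0,0],[0,0,0],[0,-0.12,0],[0,-0.26,0],[0,-0.4,0],[0,-0.54,0],[0,-0.66,0]]}' -1; python3 plan.py .56 .04 .12 -40 50
```

```text
t: 10.7
tcp_pos: [0.6595, 0.0453, 0.1225]
orientation: [0.177, 0.002, 0.984, -0.002]
ft_force: [-0.4, -0.1, -2.6]
gripper_width: 0.0489
finger_force: 62.8
now g [0.653  0.0454 0.14  ] tilt 69.6 yaw_y 89.8 t 10.7 q [ 0.08  0.13 -0.34  0.75 -0.03  0.08] w 0.0489
delta [0.302, -0.044, -0.052] twist [0.332, -0.312, 0.577] tcp [0.5692 0.0323 0.1057] mm 93 deg 44
```

```bash
python3 -m inch '{"delta_pos":[[0.3,-0.044,-0.052],[0.3,-0.044,-0.052],[0.3,-0.044,-0.052],[0.3,-0.044,-0.052],[0.3,-0.044,-0.052],[0.3,-0.044,-0.052],[0.3,-0.044,-0.052]],"twist":[[0.33,-0.31,0.577],[0.33,-0.31,0.577],[0.33,-0.31,0.577],[0.33,-0.31,0.577],[0.33,-0.31,0.577],[0.33,-0.31,0.577],[0.33,-0.31,0.577]]}' -1; python3 plan.py .55 .04 .09 -40 19.5
```

```text
t: 11.4
tcp_pos: [0.5696, 0.0333, 0.1041]
orientation: [0.316, 0.319, 0.886, -0.117]
ft_force: [0.6, 0.5, -2.3]
gripper_width: 0.0492
finger_force: 63.1
now g [0.5605 0.0409 0.1186] tilt 50.6 yaw_y 50.3 t 11.4 q [ 0.35 -0.02 -0.66  0.54 -0.58  0.92] w 0.0492
delta [0.048, -0.024, 0.049] twist [0.0, -0.519, 0.008] tcp [0.5635 0.0287 0.0838] mm 22 deg 31
```

```bash
python3 -m inch '{"delta_pos":[[0.048,-0.02,0.049],[0.048,-0.02,0.049],[0.048,-0.02,0.049],[0.048,-0.02,0.049],[0.048,-0.02,0.049],[0.048,-0.02,0.049]],"twist":[[0,-0.52,0],[0,-0.52,0],[0,-0.52,0],[0,-0.52,0],[0,-0.52,0],[0,-0.52,0]]}' -1; python3 plan.py .56 .035 .045 -40 19.5
```

```text
t: 12.0
tcp_pos: [0.5638, 0.0282, 0.0823]
orientation: [0.542, 0.276, 0.768, -0.2]
ft_force: [-0.3, -0.2, -3.1]
gripper_width: 0.0489
finger_force: 63.1
now g [0.5503 0.0395 0.0885] tilt 19.5 yaw_y 50.1 t 12.0 q [ 0.53  0.1  -1.06 -0.35 -1.1   0.75] w 0.0489
delta [0.125, 0.01, 0.081] twist [-0.001, 0.001, 0.009] tcp [0.5735 0.0237 0.0388] mm 45 deg 1
```

```bash
python3 -m inch '{"delta_pos":[[0.08,0.006,0.05],[0.125,0.01,0.081],[0.125,0.01,0.081],[0.125,0.01,0.081]],"twist":[[0,0,0],[0,0,0],[0,0,0],[0,0,0]]}' -1; python3 plan.py .56 .035 .036 -40 19.5;python3 - <<'E'
from h import *
b=get_image("top");a=get_image("scene")[:,:,::-1]
cv2.imwrite("pics/c5.png",np.hstack([cv2.resize(a[160:280,200:320],(400,400),interpolation=3),cv2.resize(b[150:270,220:340,::-1],(400,400),interpolation=3)]))
E
```

```text
t: 12.4
tcp_pos: [0.5748, 0.0238, 0.0407]
orientation: [0.542, 0.277, 0.767, -0.2]
ft_force: [-0.5, 0.0, -2.3]
gripper_width: 0.0492
finger_force: 63.2
now g [0.5613 0.0351 0.0469] tilt 19.4 yaw_y 50.0 t 12.4 q [ 0.51  0.23 -1.09 -0.53 -1.08  0.72] w 0.0492
delta [0.035, -0.003, 0.009] twist [-0.002, 0.002, 0.006] tcp [0.5735 0.0237 0.0298] mm 11 deg 0
```

View pics/c5.png

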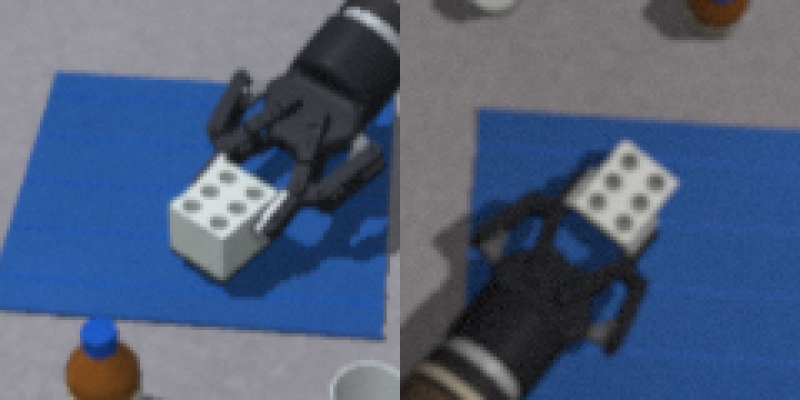

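Both crops show the block held wells up over the mat. Next I'll lower it to contact.

```bash
python3 -m inch '{"delta_pos":[[0.015,0,0.005],[0.03,0,0.01],[0.038,0,0.013],[0.038,0,0.013]],"twist":[[0,0,0],[0,0,0],[0,0,0],[0,0,0]]}' -1; python3 plan.py .56 .035 .034 -40 19.5
```

```text
t: 12.9
tcp_pos: [0.5738, 0.0242, 0.0275]
orientation: [0.542, 0.277, 0.768, -0.2]
ft_force: [0.5, -0.9, -1.5]
gripper_width: 0.0496
finger_force: 63.2
now g [0.5603 0.0356 0.0337] tilt 19.4 yaw_y 50.1 t 12.9 q [ 0.51  0.27 -1.1  -0.58 -1.08  0.72] w 0.0496
delta [-0.001, -0.002, 0.0] twist [-0.001, 0.002, 0.006] tcp [0.5735 0.0237 0.0278] mm 1 deg 0
```

```bash
python3 -m inch '{"delta_pos":[[0.004,0,0.0015],[0.008,0,0.003],[0.008,0,0.003]],"twist":[[0,0,0],[0,0,0],[0,0,0]]}' -1
```

```text
t: 13.2
tcp_pos: [0.5746, 0.024, 0.0274]
orientation: [0.544, 0.278, 0.766, -0.2]
ft_force: [-3.8, 0.2, 7.9]
gripper_width: 0.0493
finger_force: 64.0
```

```bash
python3 -m inch '{"delta_pos":[[0,0,0],[0,0,0],[0,0,0]],"twist":[[0,0,0],[0,0,0],[0,0,0]]}' 0.6; python3 -m inch '{"delta_pos":[[0,0,-0.12],[0,0,-0.25],[-0.1,0,-0.3],[-0.25,0,-0.3],[-0.4,0,-0.3],[-0.4,0,-0.3],[-0.4,0,-0.3]],"twist":[[0,0,0],[0,0,0],[0,0,0],[0,0.14,0],[0,0.28,0],[0,0.42,0],[0,0.5,0]]}' 1; python3 plan.py .4 .12 .2 50 90; python3 - <<'E'
from h import *
b=get_image("top");cv2.imwrite("pics/top6.png",b[:,:,::-1])
r=rect(b,"top",.05,.48,-.08); print(blob(r.min(2)>120,.48,-.08))
cv2.imwrite("pics/c6.png",r[:,:,::-1])
E
```

```text
t: 13.5
tcp_pos: [0.574, 0.0242, 0.0254]
orientation: [0.543, 0.277, 0.768, -0.2]
ft_force: [-0.0, -0.2, 0.7]
gripper_width: 0.0683
finger_force: 0.0
t: 14.2
tcp_pos: [0.5413, 0.0543, 0.1737]
orientation: [0.326, 0.321, 0.882, -0.118]
ft_force: [0.7, -1.2, -0.7]
gripper_width: 0.0852
finger_force: 0.0
now g [0.5319 0.0621 0.1879] tilt 49.5 yaw_y 50.0 t 14.2 q [ 0.42 -0.11 -0.58  0.74 -0.62  1.  ] w 0.0852
delta [0.365, -0.135, -0.345] twist [-0.527, 0.53, -1.431] tcp [0.4    0.12   0.1813] mm 156 deg 97
[(np.int32(18867), [0.652, -0.0188], [122.5, 55.0], 90.0, [0.6535, -0.0311]), (np.int32(11279), [0.5731, 0.025], [52.3, 62.5], 50.1, [0.5729, 0.025]), (np.int32(3626), [0.6595, 0.0544], [53.9, 43.9], 85.2, [0.6602, 0.0583]), (np.int32(1686), [0.661, 0.1085], [22.0, 37.0], 90.0, [0.6608, 0.1111])]
```

View pics/c6.png

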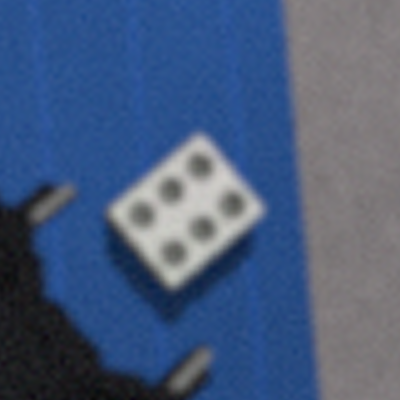

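The crop shows the block standing wells up on the mat. It is centred at (0.573, 0.025) with its long axis at -40°, which agrees with the arm's own pose.

```bash
python3 plan.py .573 .025 .12 -40 90
```

```text
now g [0.5336 0.0617 0.1894] tilt 49.6 yaw_y 49.9 t 14.2 q [ 0.42 -0.11 -0.58  0.74 -0.62  1.  ] w 0.0851
delta [0.054, -0.01, 0.277] twist [0.003, 0.674, -0.002] tcp [0.573  0.025  0.1013] mm 85 deg 40
```

```bash
python3 -m inch '{"delta_pos":[[0.054,-0.01,0.277],[0.054,-0.01,0.277],[0.054,-0.01,0.277],[0.054,-0.01,0.277],[0.054,-0.01,0.277],[0.054,-0.01,0.277],[0.054,-0.01,0.277]],"twist":[[0,0.674,0],[0,0.674,0],[0,0.674,0],[0,0.674,0],[0,0.674,0],[0,0.674,0],[0,0.674,0]]}' 1; python3 plan.py .573 .025 .04 -40 90
```

```text
t: 14.95
tcp_pos: [0.5696, 0.0238, 0.093]
orientation: [0.001, 0.342, 0.94, -0.005]
ft_force: [-0.1, 0.4, 0.3]
gripper_width: 0.0854
finger_force: 0.0
now g [0.5696 0.024  0.1117] tilt 89.5 yaw_y 50.0 t 14.9 q [ 0.05  0.25 -0.2   1.13 -0.01  0.74] w 0.0854
delta [-0.005, 0.012, 0.239] twist [-0.008, 0.004, 0.001] tcp [0.573  0.025  0.0213] mm 72 deg 1
```

```bash
python3 -m inch '{"delta_pos":[[0,0,0.12],[0,0,0.24],[0,0,0.24],[0,0,0.24]],"twist":[[0,0,0],[0,0,0],[0,0,0],[0,0,0]]}' 1; python3 plan.py .573 .025 .04 -40 90
```

```text
t: 15.35
tcp_pos: [0.5684, 0.0245, 0.023]
orientation: [0.0, 0.341, 0.94, -0.004]
ft_force: [-0.3, 0.1, 1.2]
gripper_width: 0.0851
finger_force: 0.0
now g [0.5684 0.0246 0.0417] tilt 89.5 yaw_y 50.2 t 15.3 q [ 0.05  0.29 -0.3   0.98 -0.01  0.74] w 0.0851
delta [-0.011, 0.011, 0.006] twist [-0.007, 0.003, 0.003] tcp [0.573  0.025  0.0213] mm 5 deg 0
```

```bash
python3 -m inch '{"delta_pos":[[-0.011,0.011,0.004],[-0.011,0.011,0.004]],"twist":[[-0.007,0.003,0.003],[-0.007,0.003,0.003]]}' 1; python3 -m inch '{"delta_pos":[[0,0,0],[0,0,0],[0,0,0],[0,0,0],[0,0,0],[0,0,0]],"twist":[[0,0,0],[0,0,0],[0,0,0],[0,0,0],[0,0,0],[0,0,0]]}' -1; python3 plan.py .575 .12 .12 -26 90
```

```text
t: 15.55
tcp_pos: [0.5762, 0.0245, 0.0238]
orientation: [0.002, 0.343, 0.939, 0.001]
ft_force: [0.4, 0.3, -0.4]
gripper_width: 0.0854
finger_force: 0.0
t: 16.15
tcp_pos: [0.575, 0.0241, 0.0225]
orientation: [0.001, 0.343, 0.939, 0.001]
ft_force: [-0.9, 0.8, 6.3]
gripper_width: 0.0493
finger_force: 63.8
now g [0.5749 0.0241 0.0412] tilt 89.8 yaw_y 49.9 t 16.1 q [ 0.04  0.3  -0.29  0.98  0.    0.74] w 0.0493
delta [0.206, 0.245, -0.263] twist [0.002, 0.002, -0.235] tcp [0.575  0.12   0.1013] mm 124 deg 14
```

```bash
python3 -m inch '{"delta_pos":[[0,0,-0.15],[0.05,0.06,-0.26],[0.1,0.12,-0.3],[0.15,0.18,-0.3],[0.206,0.245,-0.3],[0.206,0.245,-0.3]],"twist":[[0,0,0],[0,0,-0.05],[0,0,-0.1],[0,0,-0.2],[0,0,-0.235],[0,0,-0.235]]}' -1; python3 plan.py .5778 .2772 .11 -12.9 90
```

```text
t: 16.75
tcp_pos: [0.5739, 0.1226, 0.1112]
orientation: [-0.0, 0.223, 0.975, 0.001]
ft_force: [0.1, -0.5, -2.4]
gripper_width: 0.0491
finger_force: 63.5
now g [0.5739 0.1226 0.1299] tilt 89.9 yaw_y 64.2 t 16.8 q [ 0.21  0.27 -0.13  1.17  0.    0.66] w 0.0491
delta [0.213, 0.469, 0.067] twist [0.002, -0.0, -0.215] tcp [0.5778 0.2772 0.0913] mm 156 deg 13
```

```bash
python3 -m inch '{"delta_pos":[[0.213,0.469,0.03],[0.213,0.469,0.03],[0.213,0.469,0.03],[0.213,0.469,0.04],[0.213,0.469,0.067],[0.213,0.469,0.067],[0.213,0.469,0.067]],"twist":[[0,0,-0.215],[0,0,-0.215],[0,0,-0.215],[0,0,-0.215],[0,0,-0.215],[0,0,-0.215],[0,0,-0.215]]}' -1; python3 plan.py .5778 .2772 .084 -12.9 90
```

```text
t: 17.45
tcp_pos: [0.5784, 0.2728, 0.0912]
orientation: [-0.0, 0.115, 0.993, -0.0]
ft_force: [0.4, -1.2, -2.4]
gripper_width: 0.0487
finger_force: 63.7
now g [0.5784 0.2728 0.1099] tilt 90.0 yaw_y 76.8 t 17.4 q [ 0.44  0.37 -0.03  1.17 -0.    0.67] w 0.0487
delta [0.005, 0.014, 0.086] twist [-0.0, -0.0, -0.005] tcp [0.5778 0.2772 0.0653] mm 26 deg 0
```

```bash
python3 -m inch '{"delta_pos":[[0.003,0.008,0.04],[0.004,0.01,0.077],[0.004,0.01,0.077],[0.004,0.01,0.077]],"twist":[[0,0,-0.005],[0,0,-0.005],[0,0,-0.005],[0,0,-0.005]]}' -1; python3 plan.py .5778 .2772 .084 -12.9 90;python3 - <<'E'
from h import *
b=get_image("top")[:,:,::-1];a=get_image("scene")[:,:,::-1]
cv2.imwrite("pics/c7.png",np.hstack([cv2.resize(a[170:270,330:430],(400,400),interpolation=3),cv2.resize(b[165:265,140:240],(400,400),interpolation=3)]))
E
```

```text
t: 17.85
tcp_pos: [0.5778, 0.2774, 0.068]
orientation: [-0.0, 0.112, 0.994, 0.0]
ft_force: [-0.6, -0.1, -1.0]
gripper_width: 0.0492
finger_force: 63.7
now g [0.5778 0.2773 0.0867] tilt 90.0 yaw_y 77.2 t 17.9 q [ 0.45  0.39 -0.06  1.12  0.    0.67] w 0.0492
delta [-0.0, -0.001, 0.009] twist [0.0, -0.0, 0.001] tcp [0.5778 0.2772 0.0653] mm 3 deg 0
```

View pics/c7.png

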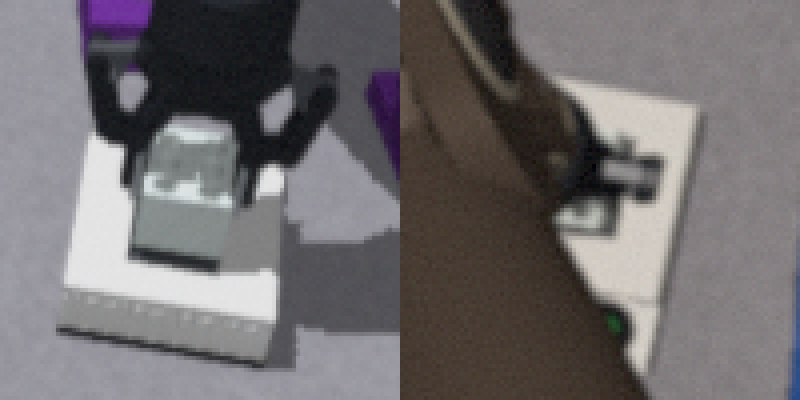

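The left crop shows the block held level just above the pocket and lined up with the dock. I'll insert it slowly.

```bash
python3 -m inch '{"delta_pos":[[0,0,0.01],[0,0,0.02],[0,0,0.03],[0,0,0.037],[0,0,0.037]],"twist":[[0,0,0],[0,0,0],[0,0,0],[0,0,0],[0,0,0]]}' -1; python3 plan.py .5778 .2772 .0712 -12.9 90
```

```text
t: 18.45
tcp_pos: [0.578, 0.2778, 0.0571]
orientation: [0.0, 0.112, 0.994, 0.0]
ft_force: [0.7, -0.5, -1.9]
gripper_width: 0.0489
finger_force: 63.7
now g [0.578  0.2778 0.0758] tilt 90.0 yaw_y 77.2 t 18.4 q [ 0.45  0.39 -0.08  1.1   0.    0.67] w 0.0489
delta [0.0, -0.002, 0.015] twist [0.001, 0.0, 0.002] tcp [0.5778 0.2772 0.0525] mm 5 deg 0
```

It went below rim level with no contact force, so it is entering the pocket. I'll continue to the floor.

```bash
python3 -m inch '{"delta_pos":[[0,0,0.005],[0,0,0.01],[0,0,0.015],[0,0,0.017],[0,0,0.017]],"twist":[[0,0,0],[0,0,0],[0,0,0],[0,0,0],[0,0,0]]}' -1; python3 plan.py .5778 .2772 .0712 -12.9 90
```

```text
t: 18.95
tcp_pos: [0.5782, 0.2779, 0.0525]
orientation: [0.001, 0.112, 0.994, 0.0]
ft_force: [0.0, -0.3, -1.4]
gripper_width: 0.0491
finger_force: 63.7
now g [0.5782 0.2778 0.0712] tilt 89.9 yaw_y 77.2 t 18.9 q [ 0.45  0.39 -0.09  1.09  0.    0.67] w 0.0491
delta [0.001, -0.002, -0.0] twist [0.001, 0.001, 0.001] tcp [0.5778 0.2772 0.0525] mm 1 deg 0
```

```bash
python3 -m inch '{"delta_pos":[[0,0,0.003],[0,0,0.006],[0,0,0.006]],"twist":[[0,0,0],[0,0,0],[0,0,0]]}' -1
```

```text
t: 19.25
tcp_pos: [0.5783, 0.2779, 0.0525]
orientation: [0.001, 0.112, 0.994, 0.001]
ft_force: [-3.9, -2.8, 9.4]
gripper_width: 0.049
finger_force: 65.0
```

```bash
python3 -m inch '{"delta_pos":[[0,0,0],[0,0,0],[0,0,0],[0,0,0]],"twist":[[0,0,0],[0,0,0],[0,0,0],[0,0,0]]}' 0.7; python3 -m inch '{"delta_pos":[[0,0,-0.1],[0,0,-0.2],[0,0,-0.3],[-0.2,0,-0.33],[0.2,0,-0.33],[0.4,0,-0.33]],"twist":[[0,0,0],[0,0,0],[0,0,0],[0,0,0],[0,0,0],[0,0,0]]}' 0.7; python3 -m inch '{"delta_pos":[[0.3,0,0],[0.3,0,0],[0.3,0,0],[0.3,0,0]],"twist":[[0,0,0],[0,0,0],[0,0,0],[0,0,0]]}' -1;python3 - <<'E'
from h import *
b=get_image("top");a=get_image("scene")[:,:,::-1]
r=rect(b,"top",.08,.48,.18);cv2.imwrite("pics/top8.png",b[:,:,::-1])
print(blob(r.min(2)>150,.48,.18))
cv2.imwrite("pics/c8.png",np.hstack([cv2.resize(a[170:270,330:430],(400,400),interpolation=3),cv2.resize(r[:,:,::-1],(400,400))]))
q=rect(b,"top",.028,.45,.2).astype(int)
print("button",blob((q[...,1]>q[...,2]+30)&(q[...,1]>q[...,0]+20),.45,.2))
E
python3 plan.py .483 .27 .12 -12.9 90
```

```text
t: 19.65
tcp_pos: [0.5782, 0.2779, 0.0505]
orientation: [0.0, 0.112, 0.994, 0.0]
ft_force: [0.9, -0.4, -0.3]
gripper_width: 0.0725
finger_force: 0.0
t: 20.25
tcp_pos: [0.5312, 0.2893, 0.1453]
orientation: [-0.001, 0.113, 0.994, -0.001]
ft_force: [-1.7, 1.4, 1.0]
gripper_width: 0.0729
finger_force: 0.0
t: 20.65
tcp_pos: [0.4408, 0.3094, 0.1494]
orientation: [0.001, 0.111, 0.994, 0.001]
ft_force: [0.0, 0.2, -0.1]
gripper_width: 0.0144
finger_force: 0.0
[(np.int32(52404), [0.5499, 0.275], [117.1, 163.1], 78.3, [0.5606, 0.2727])]
button [(np.int32(1712), [0.4835, 0.2703], [23.4, 22.7], 79.7, [0.4834, 0.2704]), (np.int32(995), [0.4961, 0.3234], [28.2, 10.4], 77.2, [0.4958, 0.3236])]
now g [0.442  0.309  0.1679] tilt 89.9 yaw_y 77.2 t 20.8 q [ 0.61  0.16 -0.18  1.23 -0.    0.83] w 0.0004
delta [-0.162, -0.097, 0.16] twist [0.001, 0.002, 0.001] tcp [0.483  0.27   0.1013] mm 74 deg 0
```

View pics/c8.png

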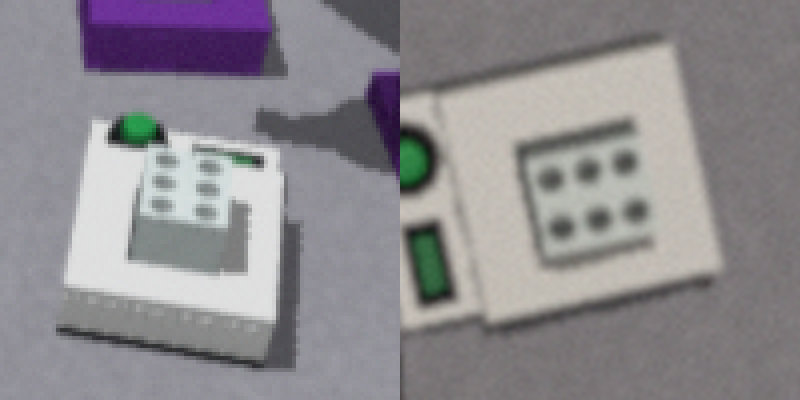

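The block sits in the pocket, wells up and level, and the green button is clear. Next is the button, with the fingers shut.

```bash
python3 -m inch '{"delta_pos":[[-0.162,-0.1,0.1],[-0.162,-0.1,0.16],[-0.162,-0.1,0.2],[-0.162,-0.1,0.3],[-0.162,-0.1,0.36],[-0.162,-0.1,0.36]],"twist":[[0,0,0],[0,0,0],[0,0,0],[0,0,0],[0,0,0],[0,0,0]]}' -1; python3 plan.py .4834 .269 .0487 -12.9 90
```

```text
t: 21.35
tcp_pos: [0.4822, 0.2686, 0.0398]
orientation: [0.0, 0.112, 0.994, -0.0]
ft_force: [-0.6, -2.0, 2.7]
gripper_width: 0.0002
finger_force: 1.5
now g [0.4822 0.2686 0.0585] tilt 90.0 yaw_y 77.1 t 21.4 q [ 0.51  0.24 -0.32  1.   -0.    0.73] w 0.0002
delta [-0.004, 0.002, 0.033] twist [-0.0, 0.0, 0.001] tcp [0.4834 0.269  0.03  ] mm 10 deg 0
```

```bash
python3 -m inch '{"delta_pos":[[-0.003,0,0.015],[-0.003,0,0.03],[-0.003,0,0.035]],"twist":[[0,0,0],[0,0,0],[0,0,0]]}' -1;  python3 -m inch '{"delta_pos":[[0,0,0.007],[0,0,0.014],[0,0,0.014]],"twist":[[0,0,0],[0,0,0],[0,0,0]]}' -1
```

```text
t: 21.65
tcp_pos: [0.4834, 0.2692, 0.037]
orientation: [0.002, 0.112, 0.994, 0.002]
ft_force: [-19.3, -11.4, 54.9]
gripper_width: -0.0001
finger_force: 27.7
t: 21.95
tcp_pos: [0.4835, 0.2693, 0.0366]
orientation: [0.003, 0.112, 0.994, 0.003]
ft_force: [-25.7, -15.0, 73.0]
gripper_width: 0.0
finger_force: 36.5
```

```bash
for i in 1 2 3 4; do python3 -m inch '{"delta_pos":[[0,0,-0.012],[0,0,-0.012]],"twist":[[0,0,0],[0,0,0]]}' -1 | grep -E "tcp|ft"; done; python3 - <<'E'
from h import *
print(read_state()["tcp_pos"])
a=get_image("scene")[:,:,::-1];cv2.imwrite("pics/c9.png",cv2.resize(a[170:250,330:430],(800,600),interpolation=3))
E
```

```text
tcp_pos: [0.4834, 0.2692, 0.0371]
ft_force: [-17.3, -10.3, 50.3]
tcp_pos: [0.4834, 0.2691, 0.0376]
ft_force: [-10.2, -6.4, 27.9]
tcp_pos: [0.4835, 0.2692, 0.0387]
ft_force: [-1.0, -1.6, 3.2]
tcp_pos: [0.4835, 0.2692, 0.0413]
ft_force: [1.3, -0.9, 2.3]
[0.48348057 0.26919077 0.04134384]
```

View pics/c9.png

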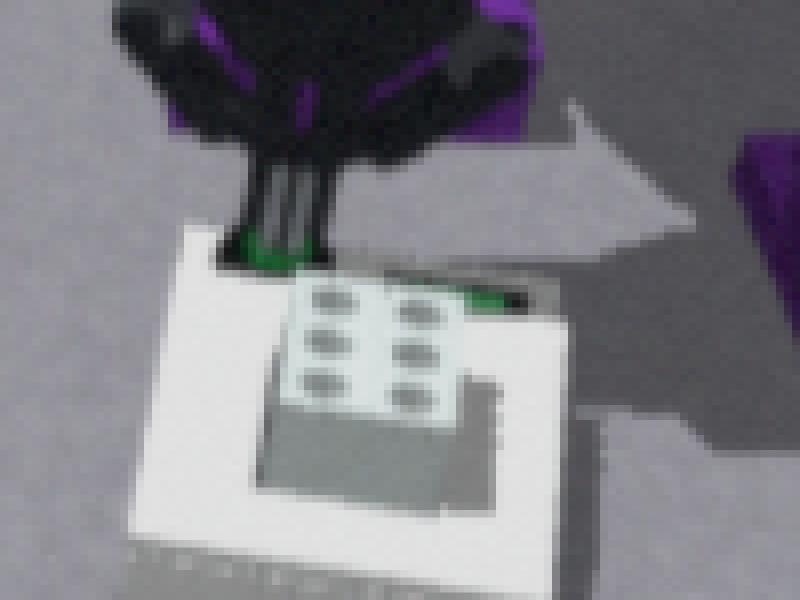

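The picture shows the shut fingertips centred on the green button. The force profile is a soft spring of about 3 N down to 38.5 mm, then a hard stop, so the button was pressed fully. I'll lift off now.

```bash
python3 -m inch '{"delta_pos":[[0,0,-0.05],[0,0,-0.15],[0,0,-0.3],[0.2,0,-0.4],[0.3,0,-0.4],[0.3,0,-0.4],[0.3,0,-0.4],[0.3,0,-0.4]],"twist":[[0,0,0],[0,0,0],[0,0,0],[0,0,0],[0,0,0],[0,0,0],[0,0,0],[0,0,0]]}' -1; python3 - <<'E'
from h import *
b=get_image("top");o=cv2.imread("pics/top8.png")[:,:,::-1]
for im in(o,b):
    q=rect(im,"top",.044,.45,.2).astype(int)
    print(blob((q[...,1]>q[...,2]+30)&(q[...,1]>q[...,0]+20),.45,.2)[:1])
print("block area diff",np.abs(b[185:240,160:215].astype(int)-o[185:240,160:215]).mean())
finish_job()
E
```

```text
t: 23.6
tcp_pos: [0.3953, 0.2886, 0.16]
orientation: [0.0, 0.112, 0.994, 0.0]
ft_force: [0.0, -0.4, 0.4]
gripper_width: -0.0001
finger_force: 0.0
[(np.int32(1664), [0.4833, 0.2674], [23.0, 22.4], 80.5, [0.4831, 0.2675])]
[(np.int32(1636), [0.483, 0.2672], [22.0, 22.5], 0.0, [0.4831, 0.2676])]
block area diff 2.2070523415977963
the job is handed in; nothing more can be done
```

The block is seated wells up in the empty dock, its start button was pressed to the hard stop and released, and the job was handed in at about 24 s; the verdict was not shown to me.

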